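# Strip the pellet die into its tray

### The job

The pellet-press die stands assembled on the bench. Take it apart and put its four parts away in the fitted tray: the plunger, the extraction ring, the die body and the base, each upright and fully down in the pocket made for it, and let go. The parts have ground faces: lower them in, do not drop or topple any, and leave the mortar and the wash bottle where they stand.

Things in the scene. Friction and masses are not known exactly. Their poses are not given: they have to be found in the camera images.
- plunger: Die plunger, steel, 86 mm long: round shaft of 18 mm diameter (z 0 to 70) under a round head of 26 mm (z 70 to 86). Origin at the centre of the foot, z up. At first it stands in the die body's bore, topmost, foot 27 mm above the bench, head 3 mm clear of the extraction ring; drawn 43 mm straight up it leaves the bore, 67 mm the ring. 0.2 kg.
- ext_ring: Extraction ring, plain aluminium, 42 mm outside, 30 mm inside, 24 mm high. Origin at the centre of its underside, z up. At first it lies loose on the die body, round the plunger's shaft, underside 70 mm above the bench. 0.06 kg.
- die_body: Die body, a thick steel cylinder 50 mm in diameter and 48 mm high with a 22 mm bore right through. Origin at the centre of its underside, z up. At first it stands loose on the base, round the base's spigot, underside 22 mm above the bench. 0.6 kg.
- die_base: Die base, lowest in the stack: steel disc 62 mm in diameter, 22 mm high, with a spigot 18 mm wide and 5 mm high on top. A vacuum port (tube, 9.4 mm at its thickest) sticks out of its side along its own +x to 51 mm from the axis, 14 mm above the underside; in the pocket it lies above the inlay and may point any way. Origin at the centre of the underside, z up. 0.53 kg.
- nest_plunger: Tray inlay, white fixed block 100 x 100 x 26 mm; origin at the centre of its underside, 5 mm above the bench, z up. For the plunger, foot down: narrow round socket 24 mm wide, 20 mm deep, with a conical mouth of 38 mm; floor 6 mm above the origin. The four inlays fill a grey tray 212 mm square, level with its rim, two by two, 100 mm apart along their x and y, in any order.
- nest_ring: Tray inlay, white fixed block 100 x 100 x 26 mm; origin at the centre of its underside, 5 mm above the bench, z up. For the extraction ring: round pocket 56 mm wide, 8 mm deep, floor 18 mm above the origin, with a white post of 14 mm diameter in its middle, its tip 4 mm above the block; the ring goes over the post.
- nest_body: Tray inlay, white fixed block 100 x 100 x 26 mm; origin at the centre of its underside, 5 mm above the bench, z up. For the die body, a plain round pocket 64 mm wide, 8 mm deep, floor 18 mm above the origin.
- nest_base: Tray inlay, white fixed block 100 x 100 x 26 mm; origin at the centre of its underside, 5 mm above the bench, z up. For the base: the widest plain round pocket, 76 mm wide, 6 mm deep, floor 20 mm above the origin.
- mortar: Bystander: white mortar, a bowl 88 mm across and 40 mm high with its pestle leaning in it (to 70 mm high), far to the left of the work. Origin at the centre of its underside.
- wash_bottle: Bystander: white squeeze bottle with a red cap and a bent spout, 70 mm in diameter, 200 mm high, far to the right of the work. Origin at the centre of its underside.
Not all that is in view belongs to the job. Of the things shaped like the ext_ring, the aluminium one is meant.

How it is judged:
At the end, for the whole second after the job is handed in: Each of the four parts sits in its own pocket (axis within 11 mm of the pocket's centre, 10 mm for the plunger), its underside within 3 mm of the pocket's floor, upright to 7 degrees (the plunger may lean up to 20 degrees in its socket), and is at rest (horizontal distance between plunger and nest_plunger below 0.01 m and z of plunger in the frame of nest_plunger below 0.009 m and angle between plunger's own z axis and vertical below 0.35 rad and linear speed of each of plunger, ext_ring, die_body, die_base below 0.01 m/s and horizontal distance between ext_ring and nest_ring below 0.011 m and z of ext_ring in the frame of nest_ring below 0.021 m and angle between each of ext_ring, die_body, die_base's own z axis and vertical below 0.12 rad and horizontal distance between die_body and nest_body below 0.011 m and z of die_body in the frame of nest_body below 0.021 m and horizontal distance between die_base and nest_base below 0.011 m and z of die_base in the frame of nest_base below 0.023 m); the robot touches nothing.
It fails at once if a part of the die is toppled (tilted beyond 45 degrees) (angle between any of plunger, ext_ring, die_body, die_base's own z axis and vertical above 0.8 rad).
It fails at once if a part is dropped or rammed into its pocket (over 80 N on the inlay) (contact force between plunger and nest_plunger above 80 N or contact force between ext_ring and nest_ring above 80 N or contact force between die_body and nest_body above 80 N or contact force between die_base and nest_base above 80 N).
It fails at once if the mortar or the wash bottle is moved by more than 25 mm (distance of any of mortar, wash_bottle from where it was at the start of the episode above 0.025 m).
It also fails if it takes over 99 s, if anything falls off the work surface, if the arm or the gripper's body presses on something with over 40 N, if the wrist force passes 120 N, or if a joint passes its speed limit or range.

### The arm

A 6-joint arm with a two-finger parallel gripper is mounted at the origin on the work surface. World frame = base frame: x ahead of the robot, y to its left, z up, the work surface at z = 0. Lengths are in m, angles in rad, forces in N, time in s.
With the tool pointing down it reaches from about 0.3 to 0.775 m from the base axis. Payload 14.6 kg.
Tool frame: the origin (TCP) lies at the very end of the fingers, on their centre line; the grasp point (between the pads) lies 19 mm behind it; z points along the fingers, y is the line along which they close (so a half turn about z gives the same grasp; the last joint's range is limited). The gripper opens to 85 mm and grips with 20 to 120 N. Pads are 22 mm wide; open, the fingers measure 114 mm over their backs; the gripper's body (76 mm by 85 mm) begins 54 mm behind the grasp point. The pads swing forward as they close: fully open they stand 13 mm farther back than shut.
Start: joints at [-1.231, 0.3, 1.521, -0, 1.321, -0.067], TCP at [0.218, -0.505, 0.231] pointing down, gripper open.
Joint ranges: [-3.03, 3.03], [-0.79, 2.21], [0.23, 2.52], [-1.04, 4.18], [0, 3.07], [-2.55, 2.55]. Speed limits (rad/s): [2.22, 2.22, 2.57, 3.14, 3.14, 3.14].

### API

Orientations are given as a 3x3 rotation matrix whose columns are the frame's x, y, z axes.
In Python, from cell import bot, optics gives the robot as it stands.
- The arm moves only by the tool jog_arm, never from a script. Its arguments are lists of equal length, an entry for each row: "travel": the shift along the tool's x, y, z normalised to -1 to 1, where 1 is 0.5 m, a list of three; "rot": the turn, a rotation vector about the tool's x, y, z normalised to -1 to 1, where 1 is pi/2 rad, a list of three. A call has 1 to 20 rows; each row is the pose to reach, as a shift and turn from the pose commanded when the call began, along the tool's axes at that moment; what a row does not reach only later rows make up. A row lasts 1/10 s, in which the tool goes at most 50 mm and 8.59 degrees, less where a joint would pass 70% of its speed; a pose out of reach is approached as far as the arm can. A call with a number of a shift or a turn outside -1 to 1 is refused whole. A call with a gripper value outside its range is refused whole. "hand" is the closure, from -1 (fully open) to 1 (shut), set as the call begins (left out, the last holds). The fingers move at their own pace and stop on an object; the grip force is fixed at half the most. Time passes only in rows, so rows that repeat a pose let the fingers close. It gives the time, the measured TCP pose, the force, the opening and the grip force at its end, in the units of the state.
- bot.get_obs(): the state, without advancing time (a new reading comes with each control period).
- optics.read_camera(name): name is "scene" or "top" or "wrist"; returns (picture, depth): 420x560x3 uint8, red, green, blue; 420x560 float32, m along the optical axis (not along the pixel's ray), 0 where there is no reading.
- optics.camera_model(name): a dict with "fx", "fy", "cx", "cy" (pixels), "R" (3x3) and "t" (3): a world point X has camera coordinates R X + t. Camera axes: x right, y down, z forward; pixel columns grow to the right and rows downward; lengths in m; the calibration is good to about 2 mm. A picture is of the moment at which its call begins: read the wrist's pose just before it. camera_model takes no time and is no camera call; for the wrist camera it gives the pose at the moment of the call.
- bot.finish_job(): hands the job in; it is judged then, once.
The state is a dict: "clock": time; "q": joint angles; "qvel": joint speeds; "effort": joint torques, N m; "tool_pos": TCP position; "tcp_rot": TCP orientation; "wrist_force": force on the tool from outside, world axes, zero at the start; "torque": the same for the moment, N m; "width": opening from 0.0 (shut) to 1.0 (fully open); "grasp_force": force on a finger pad.
Only numpy, scipy, OpenCV 4.12 (cv2) and the standard library are available. Lean on these libraries where they do the work, as an engineer would, in place of code of your own. Each camera call takes 0.05 s, during which the arm holds its last target. There are 200 camera calls.

## Working session

There is one attempt and no reset: what is moved stays moved. The work goes in short steps, Python scripts to look and compute and a tool call to move; the robot and the scene stay as the last step left them, time stands still between calls to the robot, and variables do not carry over. Pictures are saved under pics/ and viewed, at most 14 in all, crops included, and the job is handed in when it is done.

Besides the shell and the picture viewer there is one more tool, called after "Request:" by a JSON object that holds its "method" and its "body". jog_arm: Moves the arm, as the interface text tells. Scaled input: -1 to 1 covers 0.5 m each way for a shift and pi/2 rad each way for a turn. Its arguments: {"type":"object","properties":{"travel":{"type":"array","items":{"type":"array","items":{"type":"number"}}},"rot":{"type":"array","items":{"type":"array","items":{"type":"number"}}},"hand":{"type":"number"}},"required":["travel","rot"]}

```bash
mkdir -p pics; ls; python3 - <<'E'
from cell import bot, optics
import cv2,numpy as np
o=bot.get_obs();print({k:np.round(v,3).tolist() for k,v in o.items()})
for n in("scene","top"):
    p,d=optics.read_camera(n);np.savez(f'{n}0.npz',p=p,d=d,**optics.camera_model(n))
    cv2.imwrite(f'pics/{n}0.png',p[...,::-1])
    print({k:np.round(v,3).tolist() for k,v in optics.camera_model(n).items()})
E
```

```text
pics
{'clock': 0.0, 'q': [-1.231, 0.3, 1.522, -0.0, 1.321, -0.067], 'qvel': [-0.0, 0.001, -0.0, 0.001, -0.001, -0.002], 'effort': [0.0, -54.35, -36.18, -0.0, 0.004, 0.0], 'tool_pos': [0.218, -0.505, 0.231], 'tcp_rot': [[0.918, 0.396, -0.0], [0.396, -0.918, 0.001], [0.0, -0.001, -1.0]], 'wrist_force': [0.504, 1.036, 0.431], 'torque': [-0.019, -0.007, -0.029], 'grasp_force': 0.0, 'width': 1.0}
{'fx': 447.365, 'fy': 447.365, 'cx': 271.607, 'cy': 211.496, 'R': [[0.89, 0.456, -0.005], [0.385, -0.758, -0.527], [-0.244, 0.467, -0.85]], 't': [-0.469, -0.163, 1.269]}
{'fx': 498.368, 'fy': 498.368, 'cx': 278.114, 'cy': 204.9, 'R': [[-0.027, -0.999, -0.021], [-0.989, 0.03, -0.147], [0.148, 0.017, -0.989]], 't': [0.017, 0.528, 1.229]}
```

View pics/scene0.png

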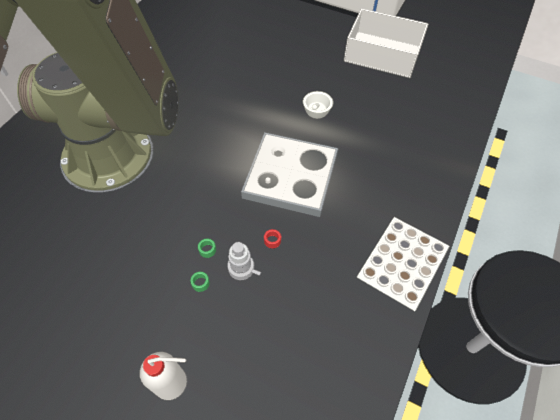

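View pics/top0.png

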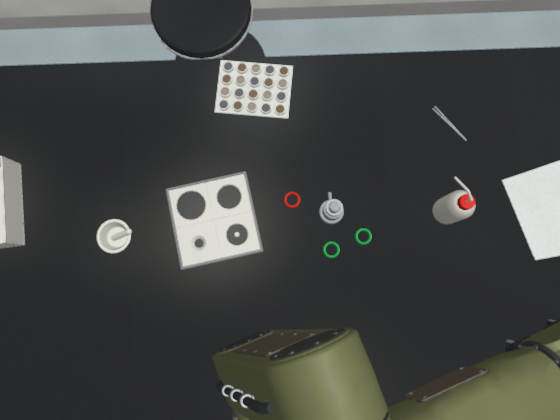

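The scene view shows the tray near (290,173) and the stack near (240,260). In the top view the pockets are base (191,205), body (229,196), plunger (199,242) and ring (237,234). The stack is at (332,211) with its port pointing up in the image. The coloured rings are decoys.

```bash
cat > h.py <<'E'
import numpy as np,cv2
def cloud(d,m):
    v,u=np.mgrid[:d.shape[0],:d.shape[1]]
    c=np.stack([(u-m['cx'])/m['fx']*d,(v-m['cy'])/m['fy']*d,d],-1)
    X=(c-m['t'])@m['R']; X[d<=0]=np.nan
    return X
def ray(u,v,z,m):
    r=np.array([(u-m['cx'])/m['fx'],(v-m['cy'])/m['fy'],1])@m['R']; o=-m['t']@m['R']
    return o+r*(z-o[2])/r[2]
E
python3 - <<'E'
from h import *
for n,tr,st,pk in(("top",(165,172,263,268),(332,211),[(191,205),(229,196),(199,242),(237,234)]),("scene",(240,130,340,215),(240,258),[(314,159),(304,188),(278,153),(268,180)])):
    m=np.load(f'{n}0.npz');X=cloud(m['d'],m);
    x0,y0,x1,y1=tr
    P=X[y0:y1,x0:x1].reshape(-1,3);Q=P[(P[:,2]>.024)&(P[:,2]<.04)]
    r=cv2.minAreaRect((Q[:,:2]*1000).astype(np.float32));print(n,'tray z',np.median(Q[:,2]),r)
    c=np.array(r[0]);a=np.radians(r[2])
    for i in(-50,50):
        for j in(-50,50):
            w=c+[i*np.cos(a)-j*np.sin(a),i*np.sin(a)+j*np.cos(a)]
            p=m['R']@np.array([*w/1000,.031])+m['t'];print(' pocket',w.round(1),'pix',(p[:2]/p[2]*m['fx']+[m['cx'],m['cy']]).round(1))
    u,v=st;S=X[v-40:v+30,u-40:u+40].reshape(-1,3)
    for lo,hi in((.108,.12),(.088,.098),(.065,.075),(.016,.03),(.008,.016)):
        s=S[(S[:,2]>lo)&(S[:,2]<hi)]
        if len(s)>3:
            c,rr=cv2.minEnclosingCircle((s[:,:2]*1000).astype(np.float32));print(lo,len(s),np.median(s[:,2]).round(4),np.round(c,1),round(rr,1),'mean',(s[:,:2].mean(0)*1000).round(1))
E
```

```text
top tray z 0.030181802205187576 ((498.5575256347656, 168.01776123046875), (212.75326538085938, 213.12489318847656), 10.99530029296875)
 pocket [459.  109.4] pix [236.6 233.6]
 pocket [439.9 207.6] pix [198.1 242.2]
 pocket [557.2 128.5] pix [228.6 195.7]
 pocket [538.1 226.6] pix [190.6 204.2]
0.108 91 0.1129 [ 511.6 -134.9] 13.1 mean [ 511.9 -134.8]
0.088 109 0.0932 [ 511.4 -135.3] 21.1 mean [ 510.7 -134.2]
0.065 79 0.0695 [ 512.1 -134.9] 24.9 mean [ 503.7 -131. ]
0.016 273 0.022 [ 499.5 -132.2] 117.4 mean [ 498.6 -136.8]
0.008 34 0.0134 [ 506.3 -136. ] 112.3 mean [ 498.5 -145.2]
scene tray z 0.029781999345616993 ((498.07421875, 167.4881591796875), (212.7826385498047, 217.38339233398438), 11.149388313293457)
 pocket [458.7 108.8] pix [267.3 179.2]
 pocket [439.3 206.9] pix [277.5 150.8]
 pocket [556.8 128.1] pix [304.1 187.6]
 pocket [537.5 226.2] pix [312.9 158.6]
0.108 104 0.1119 [ 512.4 -135.8] 12.9 mean [ 512.9 -136.2]
0.088 102 0.093 [ 512.3 -136.6] 21.4 mean [ 517.1 -141. ]
0.065 105 0.0696 [ 513.5 -136.5] 25.0 mean [ 519.2 -144.9]
0.016 477 0.0218 [ 505.9 -122.1] 116.5 mean [ 495.1 -123. ]
0.008 140 0.0124 [ 508.2 -120.9] 110.1 mean [ 492.7 -119.1]
```

Request:
{"method": "jog_arm", "body": {"travel": [[0.832,-0.446,0],[0.832,-0.446,0],[0.832,-0.446,0],[0.832,-0.446,0],[0.832,-0.446,0],[0.832,-0.446,0],[0.832,-0.446,0],[0.832,-0.446,0],[0.832,-0.446,0],[0.832,-0.446,0],[0.832,-0.446,0],[0.832,-0.446,0],[0.832,-0.446,0],[0.832,-0.446,0]], "rot": [[0,0,0.259],[0,0,0.259],[0,0,0.259],[0,0,0.259],[0,0,0.259],[0,0,0.259],[0,0,0.259],[0,0,0.259],[0,0,0.259],[0,0,0.259],[0,0,0.259],[0,0,0.259],[0,0,0.259],[0,0,0.259]], "hand": -1}}

```text
clock: 1.5
tool_pos: [0.5109, -0.1366, 0.2313]
tcp_rot: [[1.0, -0.001, -0.0], [-0.001, -1.0, -0.0], [-0.0, 0.0, -1.0]]
wrist_force: [-0.5, 0.6, -0.1]
width: 0.999
grasp_force: 0.0
```

```bash
python3 - <<'E'
from h import *
m=np.load('top0.npz');X=cloud(m['d'],m).reshape(-1,3)
r=X[:,:2]-[.512,-.1355];n=np.hypot(*r.T)
s=r[(n>.036)&(n<.055)&(X[:,2]>.008)&(X[:,2]<.022)];print(len(s),(s.mean(0)*1000).round(1),np.degrees(np.arctan2(s.mean(0)[1],s.mean(0)[0])))
E
```

```text
20 [44.1  2.2] 2.838126354168934
```

Request:
{"method": "jog_arm", "body": {"travel": [[0.002,-0.002,0.08],[0.002,-0.002,0.16],[0.002,-0.002,0.22],[0.002,-0.002,0.25],[0.002,-0.002,0.266],[0.002,-0.002,0.266],[0.002,-0.002,0.266]], "rot": [[0,0,0],[0,0,0],[0,0,0],[0,0,0],[0,0,0],[0,0,0],[0,0,0]]}}

```text
clock: 2.2
tool_pos: [0.5128, -0.1351, 0.0992]
tcp_rot: [[1.0, -0.0, 0.001], [-0.0, -1.0, -0.0], [0.001, 0.0, -1.0]]
wrist_force: [-0.5, 0.5, 0.8]
width: 1.001
grasp_force: 0.0
```

Request:
{"method": "jog_arm", "body": {"travel": [[0,0,0],[0,0,0],[0,0,0],[0,0,0],[0,0,0],[0,0,0],[0,0,0],[0,0,0],[0,0,0],[0,0,0]], "rot": [[0,0,0],[0,0,0],[0,0,0],[0,0,0],[0,0,0],[0,0,0],[0,0,0],[0,0,0],[0,0,0],[0,0,0]], "hand": 1}}

```text
clock: 3.2
tool_pos: [0.5127, -0.1348, 0.0988]
tcp_rot: [[1.0, 0.0, 0.001], [0.0, -1.0, -0.0], [0.001, 0.0, -1.0]]
wrist_force: [-0.7, 0.3, 5.5]
width: 0.26
grasp_force: 58.9
```

Request:
{"method": "jog_arm", "body": {"travel": [[0,0,-0.02],[0,0,-0.04],[0,0,-0.06],[0,0,-0.08],[0,0,-0.1],[0,0,-0.12],[0,0,-0.14],[0,0,-0.16],[0,0,-0.18],[0,0,-0.18],[0,0,-0.18]], "rot": [[0,0,0],[0,0,0],[0,0,0],[0,0,0],[0,0,0],[0,0,0],[0,0,0],[0,0,0],[0,0,0],[0,0,0],[0,0,0]]}}

```text
clock: 4.3
tool_pos: [0.5124, -0.1347, 0.1882]
tcp_rot: [[1.0, 0.0, -0.0], [0.0, -1.0, 0.0], [-0.0, -0.0, -1.0]]
wrist_force: [-0.2, -0.2, -1.9]
width: 0.265
grasp_force: 58.8
```

```bash
python3 - <<'E'
from cell import bot, optics
import cv2,numpy as np
p,d=optics.read_camera("scene");cv2.imwrite('pics/s1.png',cv2.resize(p[150:300,150:350,::-1],(800,600)))
E
```

```text
(no output)
```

View pics/s1.png

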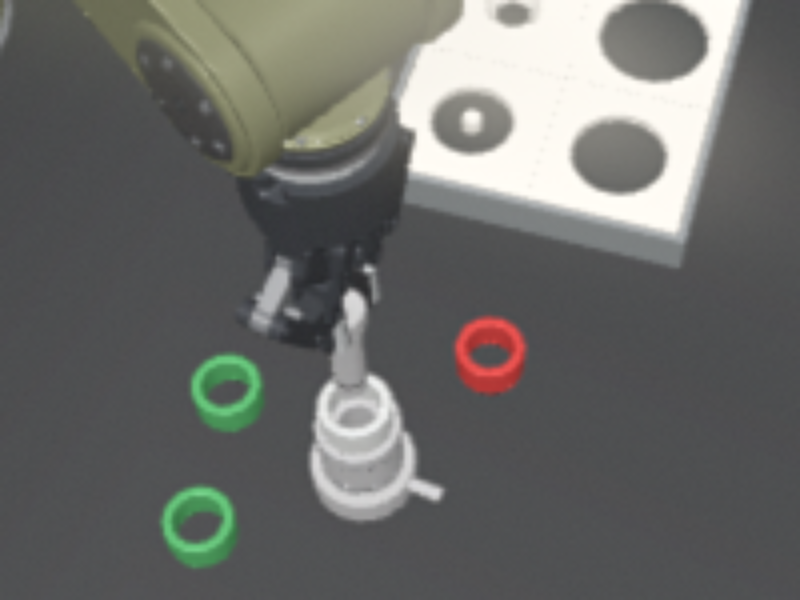

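The plunger is clear of the ring and hangs straight, with its foot at about (350,385) in the crop. Next I carry it over its socket.

Request:
{"method": "jog_arm", "body": {"travel": [[-0.02,-0.08,0],[-0.035,-0.165,0],[-0.052,-0.25,0],[-0.07,-0.335,0],[-0.088,-0.42,0],[-0.106,-0.505,0],[-0.122,-0.58,0],[-0.135,-0.64,0],[-0.143,-0.67,0],[-0.145,-0.684,0],[-0.145,-0.684,0],[-0.145,-0.684,0],[-0.145,-0.684,0]], "rot": [[0,0,0],[0,0,0],[0,0,0],[0,0,0],[0,0,0],[0,0,0],[0,0,0],[0,0,0],[0,0,0],[0,0,0],[0,0,0],[0,0,0],[0,0,0]]}}

```text
clock: 5.65
tool_pos: [0.4402, 0.2065, 0.1882]
tcp_rot: [[1.0, -0.001, -0.0], [-0.001, -1.0, -0.0], [-0.0, 0.0, -1.0]]
wrist_force: [0.0, -0.1, -3.0]
width: 0.26
grasp_force: 59.1
```

```bash
python3 - <<'E'
from cell import bot, optics
from h import *
print(bot.get_obs()['tool_pos'])
ps=[]
for n in("scene","top"):
    p,d=optics.read_camera(n);m=optics.camera_model(n);X=cloud(d,m)
    q=m['R']@np.array([.44,.207,.13])+m['t'];u,v=(q[:2]/q[2]*m['fx']+[m['cx'],m['cy']]).astype(int)
    ps.append(cv2.resize(p[v-40:v+40,u-50:u+50,::-1],(500,400)))
    r=np.hypot(X[...,0]-.44,X[...,1]-.207)
    for lo,hi in((.115,.13),(.13,.15),(.15,.17),(.17,.19)):
        s=X[(r<.03)&(X[...,2]>lo)&(X[...,2]<hi)];print(n,lo,len(s),s.min(0).round(4) if len(s) else '',s.mean(0).round(4) if len(s) else '')
cv2.imwrite('pics/s2.png',cv2.resize(np.hstack(ps),(800,320)))
E
```

```text
[0.4401749  0.20646512 0.18817426]
scene 0.115 25 [0.4354 0.1957 0.1156] [0.4429 0.2001 0.1232]
scene 0.13 37 [0.4343 0.1948 0.1302] [0.4435 0.2005 0.1393]
scene 0.15 43 [0.435  0.1949 0.1505] [0.4431 0.2002 0.1605]
scene 0.17 17 [0.4355 0.1879 0.1709] [0.4459 0.2001 0.1782]
top 0.115 0  
top 0.13 0  
top 0.15 0  
top 0.17 0
```

View pics/s2.png

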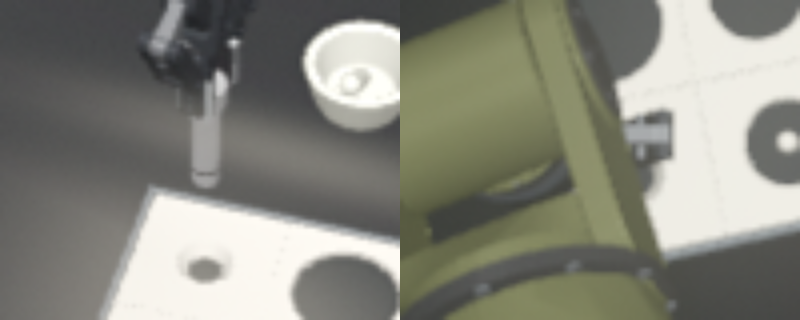

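The left half shows the plunger hanging vertically above the tray corner, with its foot at (205,180). The measured axis matches the TCP, so I lower it.

Request:
{"method": "jog_arm", "body": {"travel": [[-0.001,-0.001,0.05],[-0.001,-0.001,0.1],[-0.001,-0.001,0.14],[-0.001,-0.001,0.16],[-0.001,-0.001,0.17],[-0.001,-0.001,0.18],[-0.001,-0.001,0.186],[-0.001,-0.001,0.192],[-0.001,-0.001,0.198],[-0.001,-0.001,0.203],[-0.001,-0.001,0.206],[-0.001,-0.001,0.208],[-0.001,-0.001,0.208],[-0.001,-0.001,0.208]], "rot": [[0,0,0],[0,0,0],[0,0,0],[0,0,0],[0,0,0],[0,0,0],[0,0,0],[0,0,0],[0,0,0],[0,0,0],[0,0,0],[0,0,0],[0,0,0],[0,0,0]]}}

```text
clock: 7.15
tool_pos: [0.4395, 0.2078, 0.0843]
tcp_rot: [[1.0, -0.0, 0.0], [-0.0, -1.0, 0.0], [0.0, -0.0, -1.0]]
wrist_force: [-0.1, 0.8, -1.7]
width: 0.265
grasp_force: 59.1
```

Request:
{"method": "jog_arm", "body": {"travel": [[0,0,0.001],[0,0,0.002],[0,0,0.003],[0,0,0.004],[0,0,0.004],[0,0,0.004]], "rot": [[0,0,0],[0,0,0],[0,0,0],[0,0,0],[0,0,0],[0,0,0]]}}

```text
clock: 7.75
tool_pos: [0.4398, 0.2079, 0.0828]
tcp_rot: [[1.0, -0.0, 0.001], [-0.0, -1.0, 0.0], [0.001, -0.0, -1.0]]
wrist_force: [-0.1, -1.1, 4.9]
width: 0.262
grasp_force: 59.8
```

Request:
{"method": "jog_arm", "body": {"travel": [[0,0,0],[0,0,0],[0,0,0],[0,0,0],[0,0,0],[0,0,0],[0,0,0]], "rot": [[0,0,0],[0,0,0],[0,0,0],[0,0,0],[0,0,0],[0,0,0],[0,0,0]], "hand": -1}}

```text
clock: 8.45
tool_pos: [0.4395, 0.2078, 0.0823]
tcp_rot: [[1.0, -0.0, 0.0], [-0.0, -1.0, 0.0], [0.0, -0.0, -1.0]]
wrist_force: [1.2, -0.2, 0.7]
width: 1.001
grasp_force: 0.0
```

Request:
{"method": "jog_arm", "body": {"travel": [[0,0,-0.05],[0,0,-0.12],[0,0,-0.2],[0.03,0.1,-0.2],[0.05,0.2,-0.2],[0.07,0.3,-0.2],[0.09,0.4,-0.2],[0.11,0.5,-0.2],[0.13,0.6,-0.2],[0.144,0.687,-0.2],[0.144,0.687,-0.2],[0.144,0.687,-0.2],[0.144,0.687,-0.2]], "rot": [[0,0,0],[0,0,0],[0,0,0],[0,0,0],[0,0,0],[0,0,0],[0,0,0],[0,0,0],[0,0,0],[0,0,0],[0,0,0],[0,0,0],[0,0,0]]}}

```text
clock: 9.75
tool_pos: [0.5113, -0.1349, 0.1822]
tcp_rot: [[1.0, 0.001, -0.0], [0.001, -1.0, 0.0], [-0.0, -0.0, -1.0]]
wrist_force: [-0.0, 1.0, 1.0]
width: 0.999
grasp_force: 0.0
```

```bash
python3 - <<'E'
from cell import bot, optics
from h import *
for n in("scene","top"):
    p,d=optics.read_camera(n);m=optics.camera_model(n);X=cloud(d,m)
    for c,lo,hi in(((.512,-.135),.09,.098),((.512,-.135),.065,.075),((.44,.207),.092,.105)):
        r=np.hypot(X[...,0]-c[0],X[...,1]-c[1])
        s=X[(r<.04)&(X[...,2]>lo)&(X[...,2]<hi)]
        if len(s)>3:
            cc,rr=cv2.minEnclosingCircle((s[:,:2]*1000).astype(np.float32));print(n,c,lo,len(s),np.median(s[:,2]).round(4),np.round(cc,1),round(rr,1))
E
```

```text
scene (0.512, -0.135) 0.09 121 0.093 [ 512.8 -135.1] 21.3
scene (0.512, -0.135) 0.065 141 0.0692 [ 513.1 -136.2] 25.1
scene (0.44, 0.207) 0.092 60 0.0956 [441.2 206.9] 13.3
top (0.44, 0.207) 0.092 87 0.0964 [439.8 206.6] 12.6
```

Request:
{"method": "jog_arm", "body": {"travel": [[0.002,0.001,0.07],[0.002,0.001,0.14],[0.002,0.001,0.18],[0.002,0.001,0.196],[0.002,0.001,0.204],[0.002,0.001,0.204],[0.002,0.001,0.204]], "rot": [[0,0,0],[0,0,0],[0,0,0],[0,0,0],[0,0,0],[0,0,0],[0,0,0]]}}

```text
clock: 10.55
tool_pos: [0.513, -0.1362, 0.0814]
tcp_rot: [[1.0, 0.0, 0.002], [0.0, -1.0, -0.001], [0.002, 0.001, -1.0]]
wrist_force: [0.4, 0.2, 0.6]
width: 0.999
grasp_force: 0.0
```

Request:
{"method": "jog_arm", "body": {"travel": [[0,0,0],[0,0,0],[0,0,0],[0,0,0],[0,0,0],[0,0,0],[0,0,0],[0,0,0]], "rot": [[0,0,0],[0,0,0],[0,0,0],[0,0,0],[0,0,0],[0,0,0],[0,0,0],[0,0,0]], "hand": 1}}

```text
clock: 11.35
tool_pos: [0.5129, -0.1364, 0.0811]
tcp_rot: [[1.0, -0.0, 0.001], [-0.0, -1.0, -0.0], [0.001, 0.0, -1.0]]
wrist_force: [-0.9, 1.2, 7.6]
width: 0.462
grasp_force: 59.7
```

Request:
{"method": "jog_arm", "body": {"travel": [[0,0,-0.03],[0,0,-0.06],[0,0,-0.1],[0,0,-0.1],[0,0,-0.1]], "rot": [[0,0,0],[0,0,0],[0,0,0],[0,0,0],[0,0,0]]}}

```text
clock: 11.85
tool_pos: [0.5123, -0.1362, 0.1299]
tcp_rot: [[1.0, -0.0, 0.0], [-0.0, -1.0, -0.0], [0.0, 0.0, -1.0]]
wrist_force: [0.5, -0.9, -1.4]
width: 0.463
grasp_force: 60.4
```

```bash
python3 - <<'E'
from cell import bot, optics
from h import *
p,d=optics.read_camera("scene");cv2.imwrite('pics/s3.png',cv2.resize(p[200:300,180:300,::-1],(600,500)))
E
```

```text
(no output)
```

View pics/s3.png

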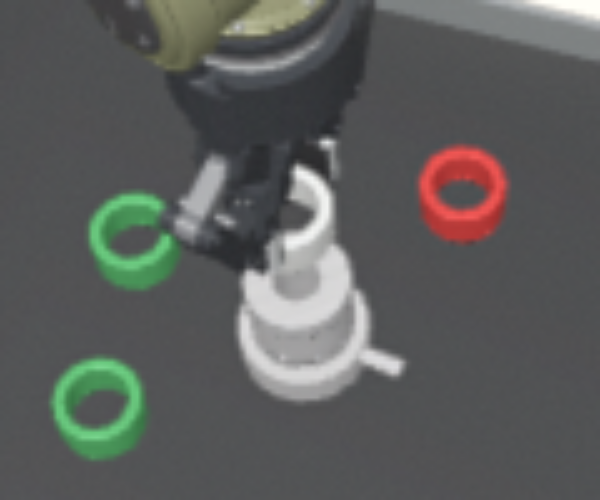

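Ring held level at (300,215), and the body stays on the base. Next I carry the ring to its pocket.

Request:
{"method": "jog_arm", "body": {"travel": [[-0.015,-0.07,0],[-0.035,-0.16,0],[-0.055,-0.25,0],[-0.075,-0.34,0],[-0.09,-0.42,0],[-0.102,-0.47,0],[-0.106,-0.491,0],[-0.106,-0.491,0],[-0.106,-0.491,0.05],[-0.106,-0.491,0.1],[-0.106,-0.491,0.13],[-0.106,-0.491,0.145],[-0.106,-0.491,0.157],[-0.106,-0.491,0.167],[-0.106,-0.491,0.175],[-0.106,-0.491,0.182],[-0.106,-0.491,0.187],[-0.106,-0.491,0.187],[-0.106,-0.491,0.187]], "rot": [[0,0,0],[0,0,0],[0,0,0],[0,0,0],[0,0,0],[0,0,0],[0,0,0],[0,0,0],[0,0,0],[0,0,0],[0,0,0],[0,0,0],[0,0,0],[0,0,0],[0,0,0],[0,0,0],[0,0,0],[0,0,0],[0,0,0]]}}

```text
clock: 13.8
tool_pos: [0.4595, 0.1093, 0.0369]
tcp_rot: [[1.0, 0.0, 0.0], [0.0, -1.0, 0.0], [0.0, -0.0, -1.0]]
wrist_force: [0.2, -0.1, -0.4]
width: 0.465
grasp_force: 60.5
```

Request:
{"method": "jog_arm", "body": {"travel": [[0,0,0.001],[0,0,0.002],[0,0,0.003],[0,0,0.004],[0,0,0.004],[0,0,0.004]], "rot": [[0,0,0],[0,0,0],[0,0,0],[0,0,0],[0,0,0],[0,0,0]]}}

```text
clock: 14.4
tool_pos: [0.4594, 0.1093, 0.0348]
tcp_rot: [[1.0, -0.0, -0.0], [-0.0, -1.0, -0.0], [-0.0, 0.0, -1.0]]
wrist_force: [-0.5, 0.1, 0.2]
width: 0.459
grasp_force: 60.5
```

Request:
{"method": "jog_arm", "body": {"travel": [[0,0,0.001],[0,0,0.002],[0,0,0.002],[0,0,0.002]], "rot": [[0,0,0],[0,0,0],[0,0,0],[0,0,0]]}}

```text
clock: 14.8
tool_pos: [0.4595, 0.1093, 0.0342]
tcp_rot: [[1.0, -0.0, 0.0], [-0.0, -1.0, 0.0], [0.0, -0.0, -1.0]]
wrist_force: [-2.7, -0.7, 6.7]
width: 0.462
grasp_force: 61.3
```

Request:
{"method": "jog_arm", "body": {"travel": [[0,0,0],[0,0,0],[0,0,0],[0,0,0],[0,0,0],[0,0,0],[0,0,0]], "rot": [[0,0,0],[0,0,0],[0,0,0],[0,0,0],[0,0,0],[0,0,0],[0,0,0]], "hand": -1}}

```text
clock: 15.5
tool_pos: [0.4594, 0.1093, 0.0338]
tcp_rot: [[1.0, -0.0, -0.0], [-0.0, -1.0, 0.0], [-0.0, -0.0, -1.0]]
wrist_force: [0.5, 1.0, 0.3]
width: 1.005
grasp_force: 0.0
```

Request:
{"method": "jog_arm", "body": {"travel": [[0,0,-0.06],[0,0,-0.14],[0.02,0.08,-0.2],[0.04,0.18,-0.24],[0.06,0.28,-0.24],[0.08,0.38,-0.24],[0.1,0.46,-0.24],[0.106,0.49,-0.2],[0.106,0.49,-0.2],[0.106,0.49,-0.2],[0.106,0.49,-0.2]], "rot": [[0,0,0],[0,0,0],[0,0,0],[0,0,0],[0,0,0],[0,0,0],[0,0,0],[0,0,0],[0,0,0],[0,0,0],[0,0,0]]}}

```text
clock: 16.6
tool_pos: [0.5126, -0.1347, 0.1345]
tcp_rot: [[1.0, 0.001, 0.001], [0.001, -1.0, -0.0], [0.001, 0.0, -1.0]]
wrist_force: [0.6, 0.8, 1.5]
width: 0.998
grasp_force: 0.0
```

```bash
python3 - <<'E'
from cell import bot, optics
from h import *
for n in("scene","top"):
    p,d=optics.read_camera(n);m=optics.camera_model(n);X=cloud(d,m)
    for c,lo,hi in(((.4595,.109),.04,.055),((.512,-.135),.065,.075),((.44,.207),.092,.105)):
        r=np.hypot(X[...,0]-c[0],X[...,1]-c[1])
        s=X[(r<.04)&(X[...,2]>lo)&(X[...,2]<hi)]
        if len(s)>3:
            cc,rr=cv2.minEnclosingCircle((s[:,:2]*1000).astype(np.float32));print(n,c,lo,len(s),np.median(s[:,2]).round(4),np.round(cc,1),round(rr,1))
E
```

```text
scene (0.4595, 0.109) 0.04 83 0.0455 [460.9 107.7] 21.3
scene (0.512, -0.135) 0.065 266 0.069 [ 512.5 -135.6] 25.1
scene (0.44, 0.207) 0.092 62 0.0955 [439.9 206.3] 13.4
top (0.4595, 0.109) 0.04 107 0.0462 [459.3 108.3] 20.7
top (0.44, 0.207) 0.092 82 0.097 [439.5 206.8] 12.9
```

Request:
{"method": "jog_arm", "body": {"travel": [[0,0.002,0.07],[0,0.002,0.14],[0,0.002,0.18],[0,0.002,0.194],[0,0.002,0.2],[0,0.002,0.2],[0,0.002,0.2]], "rot": [[0,0,0],[0,0,0],[0,0,0],[0,0,0],[0,0,0],[0,0,0],[0,0,0]]}}

```text
clock: 17.4
tool_pos: [0.5131, -0.1368, 0.035]
tcp_rot: [[1.0, 0.0, 0.002], [0.0, -1.0, -0.001], [0.002, 0.001, -1.0]]
wrist_force: [-0.2, -0.7, 0.5]
width: 0.998
grasp_force: 0.0
```

Request:
{"method": "jog_arm", "body": {"travel": [[0,0,0],[0,0,0],[0,0,0],[0,0,0],[0,0,0],[0,0,0],[0,0,0],[0,0,0]], "rot": [[0,0,0],[0,0,0],[0,0,0],[0,0,0],[0,0,0],[0,0,0],[0,0,0],[0,0,0]], "hand": 1}}

```text
clock: 18.2
tool_pos: [0.5127, -0.1367, 0.0346]
tcp_rot: [[1.0, -0.0, 0.001], [-0.0, -1.0, -0.0], [0.001, 0.0, -1.0]]
wrist_force: [-2.4, 1.3, 8.0]
width: 0.571
grasp_force: 61.7
```

Request:
{"method": "jog_arm", "body": {"travel": [[0,0,-0.02],[0,0,-0.04],[0,0,-0.07],[0,0,-0.1],[0,0,-0.13],[0,0,-0.13],[0,0,-0.13]], "rot": [[0,0,0],[0,0,0],[0,0,0],[0,0,0],[0,0,0],[0,0,0],[0,0,0]]}}

```text
clock: 18.9
tool_pos: [0.5123, -0.1367, 0.0987]
tcp_rot: [[1.0, -0.0, 0.0], [-0.0, -1.0, -0.0], [0.0, 0.0, -1.0]]
wrist_force: [0.5, 0.7, -7.4]
width: 0.567
grasp_force: 63.7
```

```bash
python3 - <<'E'
from cell import bot, optics
from h import *
p,d=optics.read_camera("scene");cv2.imwrite('pics/s4.png',cv2.resize(p[200:300,180:300,::-1],(600,500)))
E
```

```text
(no output)
```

View pics/s4.png

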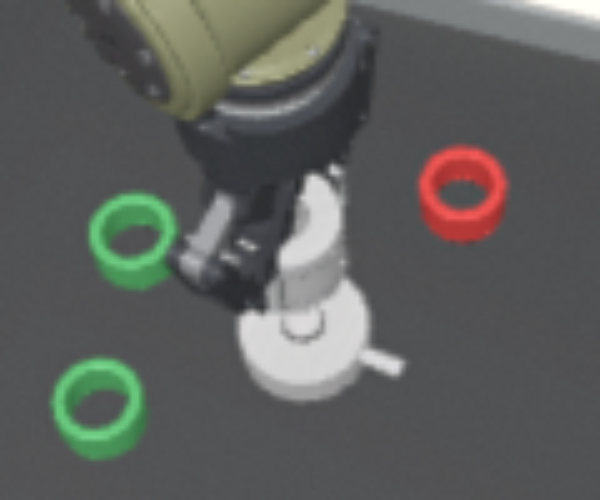

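The body is lifted at (310,240) and the base stays on the bench, its port unmoved. Next I carry the body to its pocket.

Request:
{"method": "jog_arm", "body": {"travel": [[0.012,-0.07,0],[0.027,-0.16,0],[0.042,-0.25,0],[0.057,-0.34,0],[0.072,-0.43,0],[0.083,-0.495,0],[0.089,-0.53,0],[0.089,-0.53,0],[0.089,-0.53,0],[0.089,-0.53,0.04],[0.089,-0.53,0.07],[0.089,-0.53,0.085],[0.089,-0.53,0.097],[0.089,-0.53,0.105],[0.089,-0.53,0.111],[0.089,-0.53,0.117],[0.089,-0.53,0.121],[0.089,-0.53,0.121],[0.089,-0.53,0.121]], "rot": [[0,0,0],[0,0,0],[0,0,0],[0,0,0],[0,0,0],[0,0,0],[0,0,0],[0,0,0],[0,0,0],[0,0,0],[0,0,0],[0,0,0],[0,0,0],[0,0,0],[0,0,0],[0,0,0],[0,0,0],[0,0,0],[0,0,0]]}}

```text
clock: 20.85
tool_pos: [0.557, 0.1283, 0.0384]
tcp_rot: [[1.0, -0.0, 0.0], [-0.0, -1.0, 0.0], [0.0, -0.0, -1.0]]
wrist_force: [-0.3, 0.8, -6.8]
width: 0.568
grasp_force: 64.2
```

Request:
{"method": "jog_arm", "body": {"travel": [[0,0,0.001],[0,0,0.002],[0,0,0.003],[0,0,0.004],[0,0,0.004],[0,0,0.004]], "rot": [[0,0,0],[0,0,0],[0,0,0],[0,0,0],[0,0,0],[0,0,0]]}}

```text
clock: 21.45
tool_pos: [0.5569, 0.1283, 0.0363]
tcp_rot: [[1.0, -0.0, -0.0], [-0.0, -1.0, -0.0], [-0.0, 0.0, -1.0]]
wrist_force: [0.0, 0.5, -6.7]
width: 0.563
grasp_force: 64.2
```

Request:
{"method": "jog_arm", "body": {"travel": [[0,0,0.001],[0,0,0.0015],[0,0,0.0015],[0,0,0.0015]], "rot": [[0,0,0],[0,0,0],[0,0,0],[0,0,0]]}}

```text
clock: 21.85
tool_pos: [0.557, 0.1283, 0.0357]
tcp_rot: [[1.0, -0.0, 0.0], [-0.0, -1.0, 0.0], [0.0, -0.0, -1.0]]
wrist_force: [-1.9, -0.3, -2.2]
width: 0.56
grasp_force: 64.5
```

Request:
{"method": "jog_arm", "body": {"travel": [[0,0,0],[0,0,0],[0,0,0],[0,0,0],[0,0,0],[0,0,0],[0,0,0]], "rot": [[0,0,0],[0,0,0],[0,0,0],[0,0,0],[0,0,0],[0,0,0],[0,0,0]], "hand": -1}}

```text
clock: 22.55
tool_pos: [0.5569, 0.1283, 0.0355]
tcp_rot: [[1.0, -0.0, -0.0], [-0.0, -1.0, -0.0], [-0.0, 0.0, -1.0]]
wrist_force: [0.3, -0.5, 0.5]
width: 0.999
grasp_force: 0.0
```

Request:
{"method": "jog_arm", "body": {"travel": [[0,0,-0.06],[0,0,-0.14],[-0.01,0.08,-0.18],[-0.03,0.18,-0.2],[-0.05,0.28,-0.2],[-0.065,0.38,-0.18],[-0.08,0.47,-0.15],[-0.089,0.527,-0.13],[-0.089,0.527,-0.13],[-0.089,0.527,-0.13],[-0.089,0.527,-0.13]], "rot": [[0,0,0],[0,0,0],[0,0,0],[0,0,0],[0,0,0],[0,0,0],[0,0,0],[0,0,0],[0,0,0],[0,0,0],[0,0,0]]}}

```text
clock: 23.65
tool_pos: [0.5128, -0.1345, 0.1009]
tcp_rot: [[1.0, 0.001, 0.001], [0.001, -1.0, -0.0], [0.001, 0.0, -1.0]]
wrist_force: [0.5, 0.3, -0.8]
width: 1.0
grasp_force: 0.0
```

```bash
cat > chk.py <<'E'
from cell import bot, optics
from h import *
for n in("scene","top"):
    p,d=optics.read_camera(n);m=optics.camera_model(n);X=cloud(d,m)
    for c,lo,hi in(((.4595,.109),.04,.055),((.557,.128),.065,.08),((.44,.207),.092,.105),((.512,-.135),.019,.0245),((.538,.226),.042,.0485)):
        r=np.hypot(X[...,0]-c[0],X[...,1]-c[1])
        s=X[(r<.036)&(X[...,2]>lo)&(X[...,2]<hi)]
        if len(s)>3:
            cc,rr=cv2.minEnclosingCircle((s[:,:2]*1000).astype(np.float32));print(n,c,lo,len(s),np.median(s[:,2]).round(4),np.round(cc,1),round(rr,1))
E
python3 chk.py
```

```text
scene (0.4595, 0.109) 0.04 68 0.0456 [462.4 108.7] 21.8
scene (0.557, 0.128) 0.065 221 0.0698 [558.4 126.7] 26.3
scene (0.44, 0.207) 0.092 59 0.0959 [438.8 206.1] 13.8
scene (0.512, -0.135) 0.019 364 0.0215 [ 512.9 -135.2] 31.8
top (0.4595, 0.109) 0.04 109 0.0463 [459.6 108.3] 21.0
top (0.557, 0.128) 0.065 249 0.0703 [556.9 127.8] 25.1
top (0.44, 0.207) 0.092 85 0.0969 [439.6 207.1] 12.6
```

Request:
{"method": "jog_arm", "body": {"travel": [[0,0.002,0.06],[0,0.002,0.12],[0,0.002,0.16],[0,0.002,0.18],[0,0.002,0.19],[0,0.002,0.195],[0,0.002,0.195],[0,0.002,0.195]], "rot": [[0,0,0],[0,0,0],[0,0,0],[0,0,0],[0,0,0],[0,0,0],[0,0,0],[0,0,0]]}}

```text
clock: 24.55
tool_pos: [0.5128, -0.1363, 0.0038]
tcp_rot: [[1.0, 0.0, 0.001], [0.0, -1.0, -0.0], [0.001, 0.0, -1.0]]
wrist_force: [-0.2, -0.1, -0.4]
width: 1.001
grasp_force: 0.0
```

Request:
{"method": "jog_arm", "body": {"travel": [[0,0,0],[0,0,0],[0,0,0],[0,0,0],[0,0,0],[0,0,0],[0,0,0],[0,0,0]], "rot": [[0,0,0],[0,0,0],[0,0,0],[0,0,0],[0,0,0],[0,0,0],[0,0,0],[0,0,0]], "hand": 1}}

```text
clock: 25.35
tool_pos: [0.5128, -0.1363, 0.004]
tcp_rot: [[1.0, 0.0, 0.001], [0.0, -1.0, -0.0], [0.001, 0.0, -1.0]]
wrist_force: [-2.3, 1.4, 10.0]
width: 0.694
grasp_force: 62.8
```

Request:
{"method": "jog_arm", "body": {"travel": [[0,0,-0.02],[0,0,-0.04],[0,0,-0.07],[0,0,-0.1],[0,0,-0.13],[0,0,-0.16],[0,0,-0.16],[0,0,-0.16]], "rot": [[0,0,0],[0,0,0],[0,0,0],[0,0,0],[0,0,0],[0,0,0],[0,0,0],[0,0,0]]}}

```text
clock: 26.15
tool_pos: [0.5123, -0.1362, 0.083]
tcp_rot: [[1.0, -0.0, 0.0], [-0.0, -1.0, -0.0], [0.0, 0.0, -1.0]]
wrist_force: [-0.1, 0.9, -4.1]
width: 0.689
grasp_force: 66.3
```

```bash
python3 - <<'E'
from cell import bot, optics
from h import *
p,d=optics.read_camera("scene");cv2.imwrite('pics/s5.png',cv2.resize(p[200:300,180:300,::-1],(600,500)))
E
```

```text
(no output)
```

View pics/s5.png

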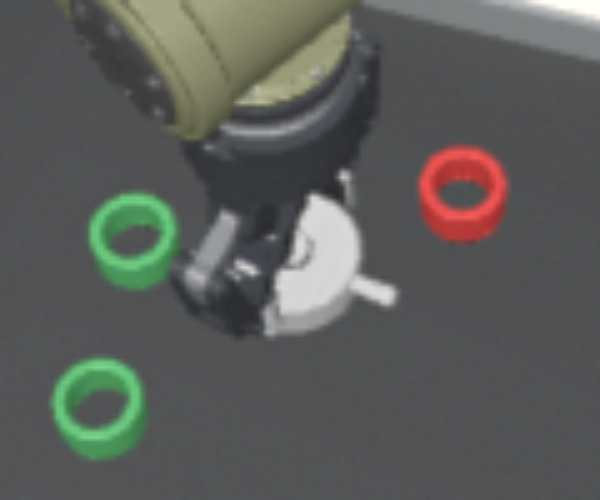

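The base is held level with its port at (375,290) pointing as before. I raise it well above the body and carry it over.

Request:
{"method": "jog_arm", "body": {"travel": [[0,0,-0.06],[0,0,-0.12],[0.005,-0.08,-0.12],[0.012,-0.17,-0.12],[0.02,-0.27,-0.12],[0.028,-0.37,-0.12],[0.036,-0.47,-0.12],[0.043,-0.57,-0.12],[0.048,-0.66,-0.12],[0.05,-0.71,-0.12],[0.051,-0.725,-0.12],[0.051,-0.725,-0.12],[0.051,-0.725,-0.12]], "rot": [[0,0,0],[0,0,0],[0,0,0],[0,0,0],[0,0,0],[0,0,0],[0,0,0],[0,0,0],[0,0,0],[0,0,0],[0,0,0],[0,0,0],[0,0,0]]}}

```text
clock: 27.5
tool_pos: [0.5378, 0.2253, 0.1424]
tcp_rot: [[1.0, -0.001, -0.001], [-0.001, -1.0, -0.001], [-0.001, 0.001, -1.0]]
wrist_force: [-0.2, -0.1, -4.3]
width: 0.69
grasp_force: 67.4
```

Request:
{"method": "jog_arm", "body": {"travel": [[0,0,0.05],[0,0,0.1],[0,0,0.14],[0,0,0.165],[0,0,0.18],[0,0,0.192],[0,0,0.202],[0,0,0.21],[0,0,0.216],[0,0,0.22],[0,0,0.22],[0,0,0.22]], "rot": [[0,0,0],[0,0,0],[0,0,0],[0,0,0],[0,0,0],[0,0,0],[0,0,0],[0,0,0],[0,0,0],[0,0,0],[0,0,0],[0,0,0]]}}

```text
clock: 28.7
tool_pos: [0.538, 0.2264, 0.0332]
tcp_rot: [[1.0, -0.0, 0.0], [-0.0, -1.0, 0.0], [0.0, -0.0, -1.0]]
wrist_force: [0.0, 0.5, -4.2]
width: 0.689
grasp_force: 67.4
```

Request:
{"method": "jog_arm", "body": {"travel": [[0,0,0.001],[0,0,0.002],[0,0,0.003],[0,0,0.004],[0,0,0.004],[0,0,0.004]], "rot": [[0,0,0],[0,0,0],[0,0,0],[0,0,0],[0,0,0],[0,0,0]]}}

```text
clock: 29.3
tool_pos: [0.5379, 0.2263, 0.031]
tcp_rot: [[1.0, -0.0, -0.0], [-0.0, -1.0, 0.0], [-0.0, -0.0, -1.0]]
wrist_force: [-0.3, -0.3, -4.2]
width: 0.689
grasp_force: 67.4
```

Request:
{"method": "jog_arm", "body": {"travel": [[0,0,0.001],[0,0,0.002],[0,0,0.003],[0,0,0.003],[0,0,0.003]], "rot": [[0,0,0],[0,0,0],[0,0,0],[0,0,0],[0,0,0]]}}

```text
clock: 29.8
tool_pos: [0.5379, 0.2263, 0.0295]
tcp_rot: [[1.0, -0.0, -0.0], [-0.0, -1.0, -0.0], [-0.0, 0.0, -1.0]]
wrist_force: [-0.3, 0.9, -4.9]
width: 0.688
grasp_force: 67.4
```

Request:
{"method": "jog_arm", "body": {"travel": [[0,0,0.0005],[0,0,0.001],[0,0,0.0015],[0,0,0.0015],[0,0,0.0015]], "rot": [[0,0,0],[0,0,0],[0,0,0],[0,0,0],[0,0,0]]}}

```text
clock: 30.3
tool_pos: [0.538, 0.2263, 0.0291]
tcp_rot: [[1.0, -0.0, 0.0], [-0.0, -1.0, 0.0], [0.0, -0.0, -1.0]]
wrist_force: [-2.8, -0.7, 3.1]
width: 0.688
grasp_force: 68.0
```

Request:
{"method": "jog_arm", "body": {"travel": [[0,0,0],[0,0,0],[0,0,0],[0,0,0],[0,0,0],[0,0,0],[0,0,0]], "rot": [[0,0,0],[0,0,0],[0,0,0],[0,0,0],[0,0,0],[0,0,0],[0,0,0]], "hand": -1}}

```text
clock: 31.0
tool_pos: [0.5379, 0.2263, 0.0288]
tcp_rot: [[1.0, -0.0, 0.0], [-0.0, -1.0, 0.0], [0.0, -0.0, -1.0]]
wrist_force: [0.5, 0.9, -0.0]
width: 1.004
grasp_force: 0.0
```

Request:
{"method": "jog_arm", "body": {"travel": [[0,0,-0.06],[0,0,-0.15],[0,0,-0.25],[0,0,-0.35],[-0.04,0.1,-0.35],[-0.08,0.2,-0.35],[-0.12,0.3,-0.35],[-0.16,0.4,-0.35],[-0.2,0.5,-0.35],[-0.2,0.6,-0.35],[-0.2,0.6,-0.35],[-0.2,0.6,-0.35]], "rot": [[0,0,0],[0,0,0],[0,0,0],[0,0,0],[0,0,0],[0,0,0],[0,0,0],[0,0,0],[0,0,0],[0,0,0],[0,0,0],[0,0,0]]}}

```text
clock: 32.2
tool_pos: [0.4376, -0.0758, 0.204]
tcp_rot: [[1.0, -0.003, 0.0], [-0.003, -1.0, -0.0], [0.0, 0.0, -1.0]]
wrist_force: [0.1, 0.6, 0.1]
width: 0.999
grasp_force: 0.0
```

```bash
python3 chk.py; python3 - <<'E'
from cell import bot, optics
import cv2
p,d=optics.read_camera("scene");cv2.imwrite('pics/s6.png',cv2.resize(p[80:230,210:410,::-1],(800,600)))
E
```

```text
scene (0.4595, 0.109) 0.04 107 0.0448 [461.  108.6] 21.9
scene (0.557, 0.128) 0.065 219 0.0696 [558.  127.4] 26.0
scene (0.44, 0.207) 0.092 61 0.0957 [439.2 206.3] 14.2
scene (0.538, 0.226) 0.042 285 0.0458 [540.1 225.6] 33.0
top (0.4595, 0.109) 0.04 108 0.0462 [459.8 108.4] 20.9
top (0.557, 0.128) 0.065 249 0.0707 [556.9 128. ] 25.2
top (0.44, 0.207) 0.092 81 0.0966 [440.1 206.8] 12.6
top (0.538, 0.226) 0.042 329 0.046 [538.5 224.6] 31.7
```

View pics/s6.png

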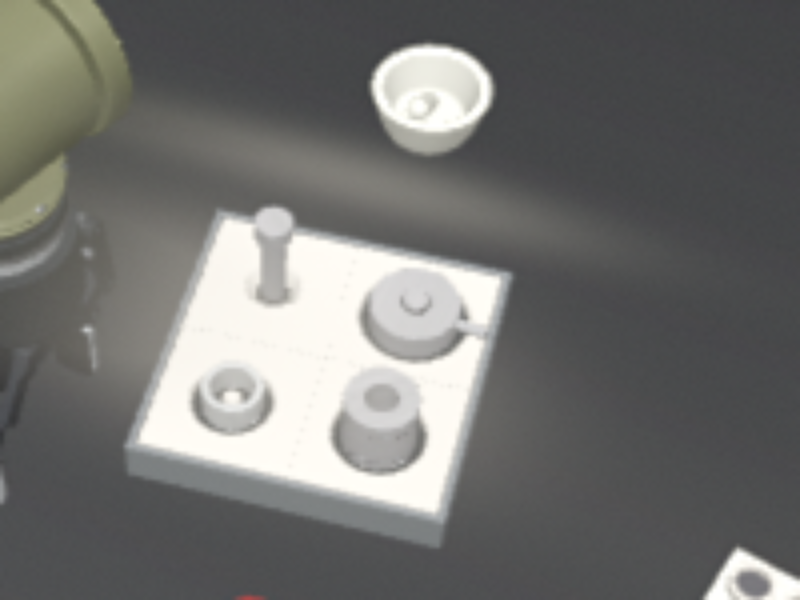

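All four parts are seated upright: plunger (273,255), ring (233,395), body (380,420) and base (415,312). Their top heights match the expected 97, 47, 71 and 47 mm, so I hand in.

```bash
python3 -c "
from cell import bot
print(bot.finish_job())"
```

```text
the job is handed in; nothing more can be done
None
```

The plunger, extraction ring, die body and base each sit upright and released in their own pockets, and the job was handed in at about 32 s; no verdict came back.

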